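# Switch a breaker back on under a push-latch flap

## Task

One of the three breakers in the bench power box is off. Press the smoked flap at its pad so that it pops open, push that breaker's lever right over to on like its two neighbours, then swing the flap shut and press it until it stays latched. Do it all by touch, grasping nothing; keep the other two breakers on and leave the things standing around where they are.

Things in the scene. Friction and masses are not known exactly. Their poses are not given: they have to be found in the camera images.
- power_box: light grey bench power box fixed to the worktop: 150 deep (x), 170 wide (y), 92 high, on a flange 174 x 196 x 4 mm. Origin: centre of its underside; x points to its back, z up. Its face slopes 12 degrees down to the front. Under the flap, three breakers: their flat noses lie 12.5 mm below the hinge line's plane (square to the face), their middles 42 mm down the slope from the hinge
- flap (a joint): smoked clear flap, 93 long x 132 wide x 13 mm, hinged along its back edge. 0 rad = shut, latched (rests near 0.01); 2.2 = fully open, leaning back 24 degrees past upright. Sprung open: about 2 N at the pad when shut. Push-push latch: from latched, press in past -0.045 (end stop -0.052, 4 mm at the pad) and let go: it swings up to 2.2. Shut it, press in to the stop and let go: it stays latched
- flap_pad (a point): dark ribbed thumb pad on the flap's top, 18 x 46 mm, 78 mm from the hinge; this point is the middle of its surface, 4 mm off the hinge plane, and moves with the flap. The flap's front edge is 15.5 mm further out. On the flap's inside, behind the pad, a white latch tongue 20 mm wide stands out 31 mm
- flap_hinge (a point): middle of the flap's hinge line (along the box's y), at 45, 0, 85 mm in the box's frame; the ledge behind it is 7 mm higher at most, with a small green lamp
- lever_1 (a joint): blue lever bar (26 mm wide, 6 thick) of one of the three breakers; breaker numbers do not follow their order in the box. 0 rad = off (leans 0.5 rad to the front), 1.0 rad = on (leans 0.5 rad to the back). Over-centre spring: about 2 N at the tip, past the middle it snaps over by itself
- lever_2 (a joint): blue lever bar (26 mm wide, 6 thick) of one of the three breakers; breaker numbers do not follow their order in the box. 0 rad = off (leans 0.5 rad to the front), 1.0 rad = on (leans 0.5 rad to the back). Over-centre spring: about 2 N at the tip, past the middle it snaps over by itself
- lever_3 (a joint): blue lever bar (26 mm wide, 6 thick) of one of the three breakers; breaker numbers do not follow their order in the box. 0 rad = off (leans 0.5 rad to the front), 1.0 rad = on (leans 0.5 rad to the back). Over-centre spring: about 2 N at the tip, past the middle it snaps over by itself
- lever_1_tip (a point): middle of the outer end of that lever; moves with it. Its pivot lies 20 mm below, 8 mm under the breaker's nose, so the lever stands 10 mm (on, off) to 12 mm above the nose and its tip travels 19 mm along the face. The three breakers sit side by side, 36 mm apart, in any order
- lever_2_tip (a point): middle of the outer end of that lever; moves with it. Its pivot lies 20 mm below, 8 mm under the breaker's nose, so the lever stands 10 mm (on, off) to 12 mm above the nose and its tip travels 19 mm along the face. The three breakers sit side by side, 36 mm apart, in any order
- lever_3_tip (a point): middle of the outer end of that lever; moves with it. Its pivot lies 20 mm below, 8 mm under the breaker's nose, so the lever stands 10 mm (on, off) to 12 mm above the nose and its tip travels 19 mm along the face. The three breakers sit side by side, 36 mm apart, in any order
- marker: white felt marker with a black cap, 135 x 17 x 16 mm, lying on the worktop before the box; origin under its middle; loose bystander, leave it where it is
- beaker_100: small glass beaker, 54 mm wide, 69 mm high, beside the box; origin at the centre of its base; loose bystander, leave it where it is
- timer: white kitchen timer with three keys, 62 x 68 x 18 mm; origin at the centre of its underside; loose bystander, leave it where it is
- petri_0: petri dish with an ochre filling, 89 mm across, 14 mm high; origin at the centre of its base; loose bystander, leave it where it is
- spare_pans: stack of aluminium dishes, 95 mm across, 20 mm high; origin at the centre of its base; loose bystander, leave it where it is
- weight_20g: white weight with a knob, 22 mm wide, 32 mm high; origin at the centre of its base; loose bystander, leave it where it is
- masking_tape: roll of masking tape lying flat, 100 mm across, 25 mm high; origin at the centre of its underside; loose bystander, leave it where it is

How it is judged:
By the outcome, as a careful person would: the job done as asked, in the order asked, and still so for the second after the job is handed in, with the robot touching nothing.
It also fails if it takes over 48 s, if anything falls off the work surface, if the arm or the gripper's body presses on something with over 40 N, if the wrist force passes 120 N, or if a joint passes its speed limit or range.

## Robot

A 6-joint arm with a two-finger parallel gripper is mounted at the origin on a cart in front of the work surface, level with it; the furniture and walls round the work are solid. World frame = base frame: x ahead of the robot, y to its left, z up, the work surface at z = 0. Lengths are in mm, angles in rad, forces in N, time in s.
With the tool pointing down it reaches from about 300 to 750 mm from the base axis. Payload 8.5 kg.
Tool frame: the origin (TCP) lies between the finger pads; the fingertips stand 25 mm ahead of it and the grasp point (between the pads) lies 6 mm ahead of it; z points along the fingers, y is the line along which they close (so a half turn about z gives the same grasp; the last joint's range is limited). The gripper opens to 85 mm and grips with 20 to 120 N. Pads are 22 mm wide; open, the fingers measure 114 mm over their backs; the gripper's body (76 mm by 85 mm) begins 54 mm behind the grasp point. The pads swing forward as they close: fully open they stand 13 mm farther back than shut.
Start: joints at [1.085, 0.381, 1.297, -0, 1.464, -0.215], TCP at [147.118, 529.94, 256.322] pointing down, gripper open.
Joint ranges: [-3.11, 3.11], [-0.89, 2.33], [0.22, 2.48], [-1.42, 4.56], [0.17, 2.85], [-2.88, 2.88]. Speed limits (rad/s): [2.39, 2.39, 3.14, 3.14, 3.14, 3.14].

## Interface

Orientations are given as a rotation vector (axis times angle).
In Python, from cell import ctrl gives the robot as it stands. The module is installed in compiled form; this text tells all that it offers.
- The arm moves only by the tool drive_tool, never from a script. Its argument "motion" is a list of rows, each a list of 3 entries, a list of its own where there are three numbers: the shift along the tool's x, y, z scaled (see below), then the turn, a rotation vector about the tool's x, y, z scaled (see below), then the closure, from -1 (fully open) to 1 (shut). In form: [[[x, y, z], [rx, ry, rz], grip], ...]. A call has 1 to 5 rows; each row shifts and turns the commanded pose from where the row before left it, along the tool's axes as they then stand; what a row does not reach is not made up. The controller multiplies each number of a shift by 0.02 m and each number of a turn by 5 degrees. A row lasts 1/10 s, in which the tool goes at most 50 mm and 8.59 degrees, less where a joint would pass 70% of its speed; a pose out of reach is approached as far as the arm can. A call with a number of a shift or a turn outside -1 to 1 is refused whole. A call with a gripper value outside its range is refused whole. The fingers move at their own pace and stop on an object; the grip force is fixed at half the most. Time passes only in rows, so rows that do not move let the fingers close. It gives the time, the measured TCP pose, the force, the opening and the grip force at its end, in the units of the state.
- ctrl.get_state(): the state, without advancing time (a new reading comes with each control period).
- ctrl.read_camera(name): name is "scene" or "top" or "wrist"; returns a dict with "frame" (384x512x3 uint8, red, green, blue), "mtx" (3x3 intrinsics, pixels), "k1" (the pictures are not rectified: a ray, as slopes to the right and down, at radius r is drawn at 1 + k1 r^2 times it, then the intrinsics apply), "rvec" (rotation vector, rad) and "tvec" (3), from world to camera coordinates, as OpenCV has them. Camera axes: x right, y down, z forward; pixel columns grow to the right and rows downward; lengths in mm; the calibration is good to about 2 mm. A picture is of the moment at which its call begins. There is no depth.
- ctrl.sign_off(): hands the job in; it is judged then, once.
The state is a dict: "time": time; "qpos": joint angles; "qvel": joint speeds; "effort": joint torques, N m; "ee_pos": TCP position; "eef_rot": TCP orientation; "wrist_force": force on the tool from outside, world axes, zero at the start; "moment": the same for the moment, N m; "gripper_width": finger opening in mm; "grip_force": force on a finger pad.
Only numpy, scipy, OpenCV 4.12 (cv2) and the standard library are available. Lean on these libraries where they do the work, as an engineer would, in place of code of your own. Each camera call takes 0.05 s, during which the arm holds its last target. There are 200 camera calls.

## Working session

There is one attempt and no reset: what is moved stays moved. The work goes in short steps, Python scripts to look and compute and a tool call to move; the robot and the scene stay as the last step left them, time stands still between calls to the robot, and variables do not carry over. Pictures are saved under pics/ and viewed, at most 10 in all, crops included, and the job is handed in when it is done.

Besides the shell and the picture viewer there is one more tool, called after "Request:" as name([rows], argument=value, ...), one row to a line, values as JSON. drive_tool: Moves the arm, as the interface text tells. Shifts and turns lie within -1 to 1; 1 stands for 0.02 m of shift or 5 degrees of turn. Its arguments: {"type":"object","properties":{"motion":{"type":"array","items":{"type":"array"}}},"required":["motion"]}

```bash
mkdir -p pics; cat > h.py <<'E'
import numpy as np, cv2
from cell import ctrl
def snap(n,f):
    c=ctrl.read_camera(n); cv2.imwrite('pics/'+f,c['frame'][:,:,::-1]); np.savez(f'{n}.npz',**{k:np.array(v) for k,v in c.items()}); return c
def dist(c): return np.array([float(c['k1']),0,0,0,0])
def proj(c,P):
    # radial: ray*(1+k1 r^2)
    p,_=cv2.projectPoints(np.array(P,float).reshape(-1,3),np.array(c['rvec'],float),np.array(c['tvec'],float),np.array(c['mtx'],float),dist(c)); return p.reshape(-1,2)
def toplane(c,uv,z):
    u=cv2.undistortPoints(np.array(uv,float).reshape(-1,1,2),np.array(c['mtx'],float),dist(c)).reshape(-1,2)
    R=cv2.Rodrigues(np.array(c['rvec'],float))[0]; o=-R.T@np.array(c['tvec'],float).ravel()
    d=np.c_[u,np.ones(len(u))]@R
    return o+d*((z-o[2])/d[:,2])[:,None]
E
python3 - <<'E'
from h import *
a=snap('scene','s1.png');b=snap('top','t1.png')
s=ctrl.get_state();print(s)
for c in(a,b):
  R=cv2.Rodrigues(np.array(c['rvec'],float))[0];print(-R.T@np.array(c['tvec']).ravel(),c['k1'])
E
```

```text
{'time': 0.1, 'qpos': array([ 1.08468313e+00,  3.81153612e-01,  1.29814918e+00,  1.26066506e-05,
        1.46357433e+00, -2.15307685e-01]), 'qvel': array([-7.86673256e-04, -2.15380411e-03, -3.57610805e-03,  2.14984921e-05,
       -8.40164456e-05, -2.51111454e-04]), 'effort': array([ 3.01141023e-03, -4.49218619e+01, -2.31656653e+01, -1.98519797e-04,
        3.68009380e-03, -1.92998027e-05]), 'ee_pos': array([147.02944376, 529.75933333, 255.77213937]), 'eef_rot': array([-4.24022560e-01, -3.11238802e+00,  1.88778599e-03]), 'wrist_force': array([ 0.18954941, -0.11815765, -0.21512626]), 'moment': array([ 0.0270909 ,  0.01257333, -0.01088716]), 'grip_force': 0.0, 'gripper_width': 85.39134521419213}
[ -47.3852613  -562.25919689 1071.13232539] -0.07165794085480727
[ 328.71105666   23.90911191 1263.44123392] -0.05880458832169071
```

View pics/s1.png

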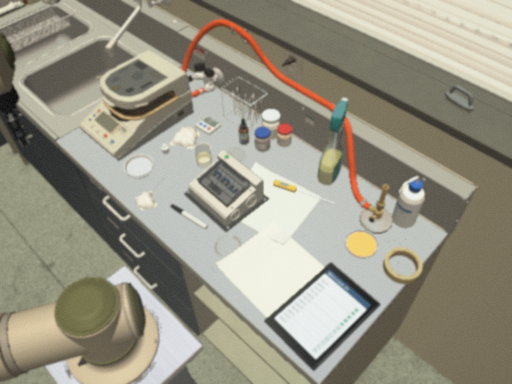

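View pics/t1.png

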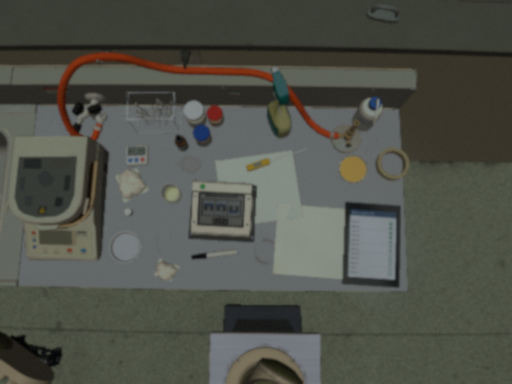

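```bash
python3 - <<'E'
from h import *
a=cv2.imread('pics/s1.png')[135:235,155:285];b=cv2.imread('pics/t1.png')[150:280,150:290]
a=cv2.resize(a,(800,600),interpolation=cv2.INTER_CUBIC)[:, :]
b=cv2.resize(b,None,fx=5,fy=4.6,interpolation=cv2.INTER_CUBIC)
cv2.imwrite('pics/a.png',a)
b=cv2.resize(cv2.imread('pics/t1.png')[170:250,170:276],None,fx=7.5,fy=7.5,interpolation=cv2.INTER_CUBIC);cv2.imwrite('pics/b.png',b)
c=np.load('top.npz')
print(toplane(c,[(189,236),(256,240),(190,180),(257,184)],4), toplane(c,[(215,255)],8))
E
```

```text
[[425.7435879  229.38394696   4.        ]
 [416.56784275  29.71892331   4.        ]
 [596.15230224 233.38912978   4.        ]
 [586.32130773  28.97638317   4.        ]] [[370.62931    149.81997664   8.        ]]
```

View pics/b.png

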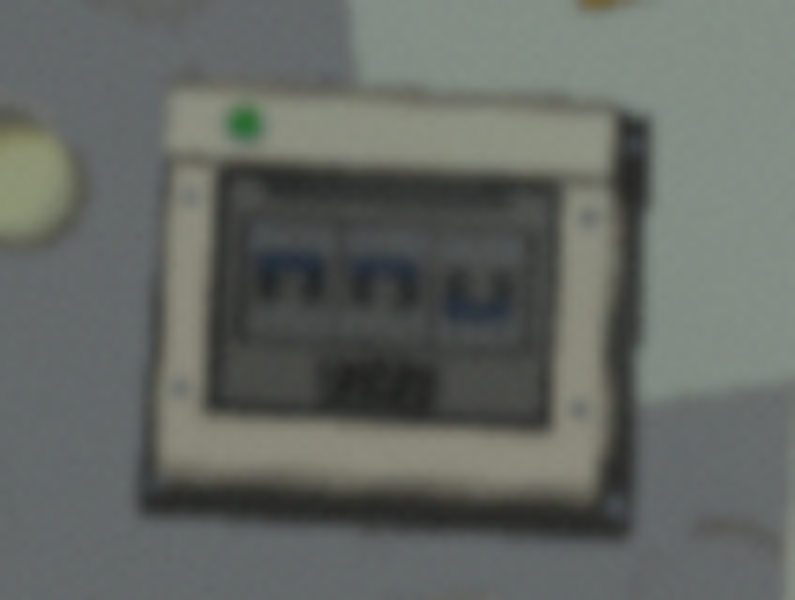

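View pics/a.png

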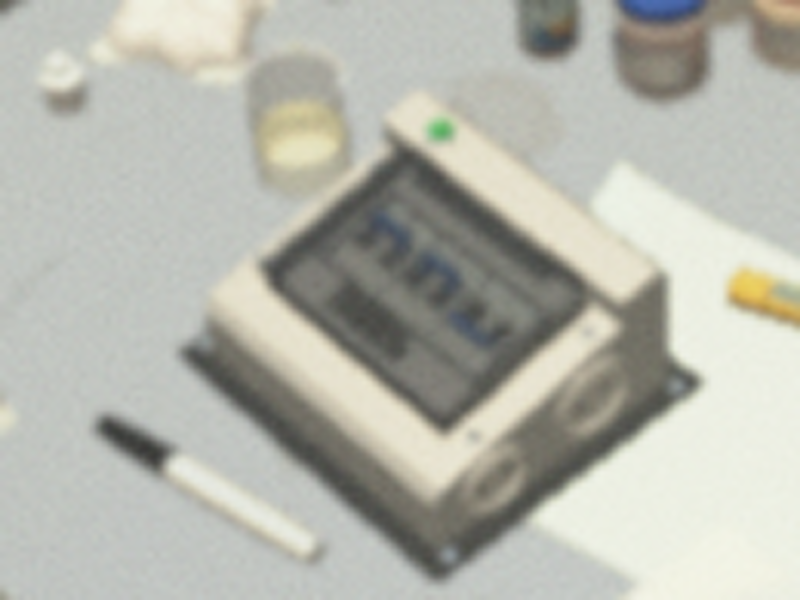

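```bash
cat >> h.py <<'E'
S=np.array([-np.cos(.20944),0,-np.sin(.20944)]);N=np.array([-np.sin(.20944),0,np.cos(.20944)]);H=np.array([45,0,85.])
def face(d,y,n,a=0): # d down slope, n off hinge plane, flap angle a
    s=np.cos(a)*S+np.sin(a)*N; m=np.cos(a)*N-np.sin(a)*S
    return H+d*s+n*m+np.array([0,y,0])
def w(p,P): 
    c,s=np.cos(p[2]),np.sin(p[2]); P=np.atleast_2d(P); return np.c_[p[0]+c*P[:,0]-s*P[:,1],p[1]+s*P[:,0]+c*P[:,1],P[:,2]]
E
python3 - <<'E'
from h import *
from scipy.optimize import least_squares
t=np.load('top.npz');s=np.load('scene.npz')
B=[(-87,98,4),(-87,-98,4),(-87,-98,4),(-87,98,4),(87,-98,4)]
P=face(78,0,4);FL=face(93.5,66,4);FR=face(93.5,-66,4)
T=[(B[0],142,512),(B[1],628,533),(P,377,387),(FL,208,410),(FR,547,430)]
Q=[(B[0],182,350),(B[1],440,580),(B[4],702,380),(P,370,322),(FL,268,285),(FR,445,430)]
def f(p):
    r=[]
    for c,L,sc,o in((t,T,(7.5,7.5),(170,170)),(s,Q,(6.154,6),(155,135))):
        X=np.array([l[0] for l in L]);uv=np.array([l[1:] for l in L])/sc+o
        r.append((proj(c,w(p,X))-uv).ravel())
    return np.concatenate(r)
r=least_squares(f,[505,130,0.0],loss='soft_l1');print(r.x,np.round(r.fun,1))
p=r.x;np.save('p.npy',p)
for n,X in dict(pad=P,lev_off=face(42+9.6,-36,-2.5),lev_on=face(42-9.6,-36,-2.5),hinge=H,openpad=face(78,0,4,2.2),openedge=face(93.5,0,4,2.2)).items(): print(n,w(p,X).round(1))
E
```

```text
[ 5.00423302e+02  1.27605443e+02 -3.65636013e-02] [ 0.2  0.7  1.2  1.2  0.9 -2.1 -0.  -0.9  1.3 -1.2 -2.2  0.7 -1.2  0.7
  0.3  0.2  0.2 -1.5 -1.8 -4.2 -0.5 -2.9]
pad [[468.3 128.8  72.7]]
lev_off [[494.2  91.8  71.8]]
lev_on [[512.9  91.1  75.8]]
hinge [[545.4 126.   85. ]]
openpad [[580.8 124.7 154.6]]
openedge [[587.1 124.4 168.8]]
```

```bash
cat >> h.py <<'E'
from scipy.spatial.transform import Rotation as Ro
def plan(tip,tilt,L=25,p=None):
    """tip: box-frame target of fingertip; tilt deg: tool leaning to robot. prints turn then shift rows"""
    p=np.load('p.npy') if p is None else p
    s=ctrl.get_state();R0=Ro.from_rotvec(s['eef_rot'])
    yb=np.array([-np.sin(p[2]),np.cos(p[2]),0]);xb=np.array([np.cos(p[2]),np.sin(p[2]),0])
    t=np.radians(tilt);z=np.sin(t)*xb-np.cos(t)*np.array([0,0,1.]);x=np.cross(yb,z)
    R1=np.c_[x,yb,z];tw=w(p,tip)[0];tcp=tw-L*z
    print('t',round(s['time'],2),'F',s['wrist_force'].round(1),'tip now(box)',((s['ee_pos']+L*R0.as_matrix()[:,2]-[p[0],p[1],0])@np.c_[xb,yb,[0,0,1]]).round(1))
    print('turn units',((R0.inv()*Ro.from_matrix(R1)).as_rotvec(degrees=True)/5).round(2),'shift units',(R1.T@(tcp-s['ee_pos'])/20).round(2))
E
python3 -c "
from h import *
plan(face(110,0,130),12)"
```

```text
t 0.1 F [ 0.2 -0.1 -0.2] tip now(box) [-367.9  388.9  230.8]
turn units [-0.29 -2.39 -2.67] shift units [-12.92 -19.45   4.89]
```

Request:
drive_tool([
  [[0,0,0],[-0.1,-0.8,-0.89],1],
  [[0,0,0],[-0.1,-0.8,-0.89],1],
  [[0,0,0],[-0.1,-0.8,-0.89],1],
  [[-0.6,-0.95,0.2],[0,0,0],1],
  [[-0.6,-0.95,0.2],[0,0,0],1],
])

```text
time: 0.6
ee_pos: [170.4, 490.6, 252.9]
eef_rot: [0.051, 2.931, -0.005]
wrist_force: [0.5, -0.0, -1.2]
gripper_width: 12.3
grip_force: 0.0
```

Request:
drive_tool([
  [[-0.65,-0.97,0.25],[0,0,0],1],
  [[-0.65,-0.97,0.25],[0,0,0],1],
  [[-0.65,-0.97,0.25],[0,0,0],1],
  [[-0.65,-0.97,0.25],[0,0,0],1],
  [[-0.65,-0.97,0.25],[0,0,0],1],
])

```text
time: 1.1
ee_pos: [236.3, 390.6, 242.1]
eef_rot: [0.054, 2.931, -0.004]
wrist_force: [0.3, 0.0, 0.2]
gripper_width: 0.3
grip_force: 0.0
```

Request:
drive_tool([
  [[-0.65,-0.97,0.25],[0,0,0],1],
  [[-0.65,-0.97,0.25],[0,0,0],1],
  [[-0.65,-0.97,0.25],[0,0,0],1],
  [[-0.65,-0.97,0.25],[0,0,0],1],
  [[-0.65,-0.97,0.25],[0,0,0],1],
])

```text
time: 1.6
ee_pos: [301.5, 291.3, 231.2]
eef_rot: [0.054, 2.931, -0.004]
wrist_force: [0.7, -0.4, -0.3]
gripper_width: -0.1
grip_force: 0.0
```

Request:
drive_tool([
  [[-0.65,-0.97,0.25],[0,0,0],1],
  [[-0.65,-0.97,0.25],[0,0,0],1],
  [[-0.65,-0.97,0.25],[0,0,0],1],
  [[-0.65,-0.97,0.25],[0,0,0],1],
  [[0,0,0],[0,0,0],1],
])

```text
time: 2.1
ee_pos: [354.2, 211.0, 222.3]
eef_rot: [0.058, 2.931, -0.005]
wrist_force: [-0.4, -0.1, 0.3]
gripper_width: 0.1
grip_force: 0.0
```

```bash
python3 -c "
from h import *
c=snap('wrist','w1.png')
plan(face(110,0,130),12)"
```

```text
t 2.15 F [-0.6 -0.  -0.2] tip now(box) [-144.6   78.8  197.9]
turn units [ 0.01  0.   -0.03] shift units [-2.6  -3.94  0.99]
```

View pics/w1.png

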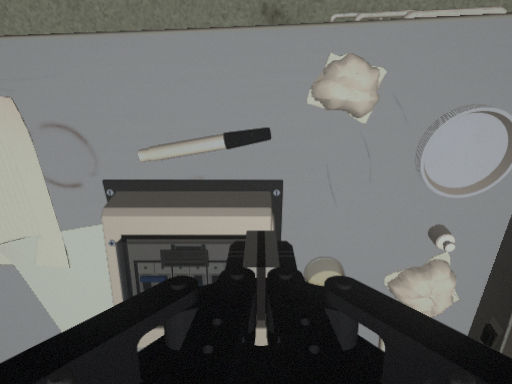

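```bash
python3 - <<'E'
from h import *
from scipy.optimize import least_squares
c=np.load('wrist.npz')
P=face(78,0,4);FR=face(93.5,-66,4)
L=[((-87,-98,4),104,181),((-87,98,4),282,181),(P,185,256),(FR,126,236)]
X=np.array([l[0] for l in L],float);uv=np.array([l[1:] for l in L])
f=lambda p:(proj(c,w(p,X))-uv).ravel()
r=least_squares(f,np.load('p.npy'));print(r.x,f(np.load('p.npy')).round(1),r.fun.round(1))
f2=lambda p:(proj(c,w(p,X[:2]))-uv[:2]).ravel();r2=least_squares(f2,r.x);print(r2.x,r2.fun.round(1))
b=cv2.imread('pics/w1.png')[165:310,90:290]
cv2.imwrite('pics/w1c.png',cv2.resize(b,None,fx=4,fy=4,interpolation=cv2.INTER_CUBIC))
E
```

```text
[ 4.99745369e+02  1.35349737e+02 -5.40007355e-02] [ -8.   -3.1  -3.1  -3.7  -5.1   3.7 -16.7   9.3] [ 0.1 -5.4  5.5 -3.1  3.4  2.8 -8.2  7.5]
[ 5.05044226e+02  1.32872453e+02 -3.75652229e-02] [-1.9  0.5  1.9  0.1]
```

View pics/w1c.png

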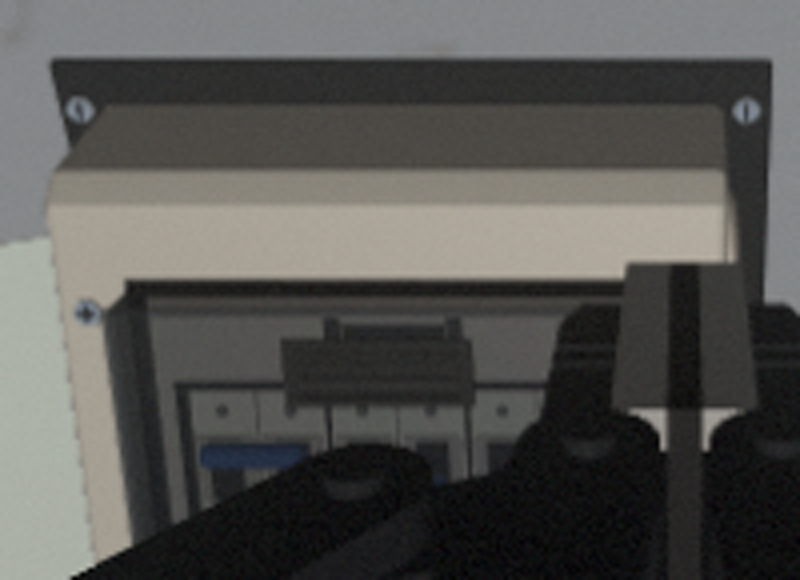

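```bash
python3 - <<'E'
from h import *
from scipy.optimize import least_squares
c=np.load('wrist.npz')
P=face(78,0,4);FR=face(93.5,-66,4)
L=[((-87,-98,4),103,180),((-87,98,4),282.7,180),(face(78,-23,4),165,257.5),(face(78,23,4),208,257.5),(FR,117,239)]
X=np.array([l[0] for l in L],float);uv=np.array([l[1:] for l in L])
f=lambda p:(proj(c,w(p,X))-uv).ravel()
r=least_squares(f,np.load('p.npy'));print(r.x,r.fun.round(1))
g=lambda q:(proj(c,w(q[:3],X)+[0,0,q[3]])-uv).ravel()
r2=least_squares(g,[*r.x,0]);print(r2.x,r2.fun.round(1))
s=ctrl.get_state();R=Ro.from_rotvec(s['eef_rot']).as_matrix()
print([proj(c,s['ee_pos']+R@[dx,0,25]).round(1) for dx in(-11,0,11)])
E
```

```text
[ 4.99677874e+02  1.33486405e+02 -5.07881900e-02] [-0.9 -4.1  2.8 -2.3 -2.6  1.2  2.2  1.5 -1.2  4.7]
[ 5.06407199e+02  1.29742017e+02 -5.34364449e-02 -1.06405973e+01] [ 1.6 -2.9 -1.  -0.7 -2.2 -0.4  0.7  0.   0.9  3.6]
[array([[261.9, 267.1]]), array([[262. , 246.2]]), array([[262. , 224.4]])]
```

```bash
python3 -c "
from h import *
np.save('p.npy',[503,131,-0.04])
plan(face(78,0,20),12)"
```

```text
t 2.15 F [-0.6 -0.  -0.2] tip now(box) [-147.3   74.8  197.9]
turn units [0.02 0.   0.01] shift units [-4.33 -3.74  6.52]
```

Request:
drive_tool([
  [[-0.87,-0.75,0.5],[0,0,0],1],
  [[-0.87,-0.75,0.5],[0,0,0],1],
  [[-0.87,-0.75,0.5],[0,0,0],1],
  [[-0.87,-0.75,0.5],[0,0,0],1],
  [[-0.87,-0.75,0.5],[0,0,0],1],
])

```text
time: 2.65
ee_pos: [446.3, 134.3, 191.5]
eef_rot: [0.053, 2.931, -0.003]
wrist_force: [-0.1, -0.4, 0.4]
gripper_width: -0.0
grip_force: 0.0
```

Request:
drive_tool([
  [[0,0,0.9],[0,0,0],1],
  [[0,0,0.9],[0,0,0],1],
  [[0,0,0.9],[0,0,0],1],
  [[0,0,0.9],[0,0,0],1],
  [[0,0,0.2],[0,0,0],1],
])

```text
time: 3.15
ee_pos: [461.2, 134.4, 115.9]
eef_rot: [0.053, 2.934, -0.003]
wrist_force: [0.2, 0.2, -0.5]
gripper_width: -0.1
grip_force: 0.0
```

```bash
python3 -c "
from h import *
plan(face(78,0,20),12)
c=snap('wrist','w2.png')
cv2.imwrite('pics/w2.png',cv2.resize(c['frame'][150:384,:,::-1],(800,366)))"
```

```text
t 3.15 F [ 0.2  0.2 -0.5] tip now(box) [-36.8   1.8  91.5]
turn units [ 0.03 -0.02  0.04] shift units [-0.03 -0.09  0.17]
```

View pics/w2.png

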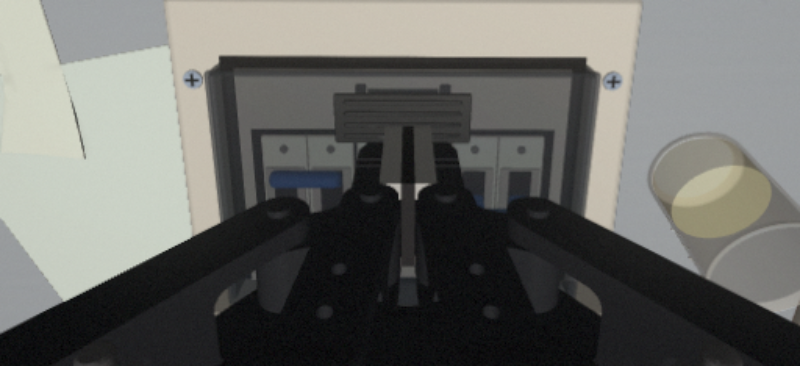

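```bash
python3 -c "
from h import *
c=np.load('wrist.npz')
s=ctrl.get_state();R=Ro.from_rotvec(s['eef_rot']).as_matrix()
v=lambda P:((proj(c,P)-[0,150])*800/512).round(0).tolist()
for z in(25,35,43):print(z,[v(s['ee_pos']+R@[dx,0,z])[0] for dx in(-11,0,11)])
p=np.load('p.npy')
print(v(w(p,[face(78,0,4),face(42-9.6,-36,-2.5),face(42+9.6,-36,-2.5),face(93.5,66,0),face(93.5,-66,0)])))"
```

```text
25 [[406.0, 186.0], [406.0, 153.0], [406.0, 119.0]]
35 [[406.0, 170.0], [406.0, 139.0], [406.0, 107.0]]
43 [[406.0, 159.0], [406.0, 129.0], [406.0, 98.0]]
[[401.0, 128.0], [305.0, 234.0], [303.0, 188.0], [596.0, 82.0], [206.0, 81.0]]
```

Request:
drive_tool([
  [[0.17,-0.07,0.5],[0,0,0],1],
  [[0,0,0.25],[0,0,0],1],
  [[0,0,0],[0,0,0],1],
])

```text
time: 3.5
ee_pos: [461.6, 132.6, 102.2]
eef_rot: [0.054, 2.931, -0.003]
wrist_force: [0.1, 0.5, 0.2]
gripper_width: -0.0
grip_force: 0.0
```

Request:
drive_tool([
  [[0,0,0.1],[0,0,0],1],
  [[0,0,0.1],[0,0,0],1],
])

```text
time: 3.7
ee_pos: [462.8, 132.4, 98.6]
eef_rot: [0.054, 2.93, -0.003]
wrist_force: [0.0, 0.5, -0.8]
gripper_width: -0.2
grip_force: 0.0
```

Request:
drive_tool([
  [[0,0,0.1],[0,0,0],1],
  [[0,0,0.1],[0,0,0],1],
])

```text
time: 3.9
ee_pos: [463.5, 132.3, 94.4]
eef_rot: [0.054, 2.93, -0.003]
wrist_force: [-0.9, 0.9, 2.3]
gripper_width: -0.2
grip_force: 1.1
```

Request:
drive_tool([
  [[0,0,0.08],[0,0,0],1],
  [[0,0,0],[0,0,0],1],
])

```text
time: 4.1
ee_pos: [463.9, 132.3, 92.7]
eef_rot: [0.054, 2.93, -0.003]
wrist_force: [-0.4, 1.9, 1.8]
gripper_width: -0.0
grip_force: 1.1
```

Request:
drive_tool([
  [[0,0,0.08],[0,0,0],1],
  [[0,0,0],[0,0,0],1],
])

```text
time: 4.3
ee_pos: [464.1, 132.3, 91.7]
eef_rot: [0.054, 2.93, -0.003]
wrist_force: [-2.7, 0.9, 8.5]
gripper_width: -0.2
grip_force: 4.9
```

Request:
drive_tool([
  [[0,0,0.1],[0,0,0],1],
  [[0,0,0],[0,0,0],1],
  [[0.3,0,-1],[0,0,0],1],
  [[1,0,-1],[0,0,0],1],
  [[1,0,-1],[0,0,0],1],
])

```text
time: 4.8
ee_pos: [406.2, 134.2, 138.5]
eef_rot: [0.054, 2.931, -0.004]
wrist_force: [-0.4, 0.3, 0.7]
gripper_width: -0.0
grip_force: 0.0
```

Request:
drive_tool([
  [[1,0,-1],[0,0,0],1],
  [[0,0.5,-0.5],[0,0,0],1],
  [[0,0,0],[0,0,0],1],
  [[0,0,0],[0,0,0],1],
  [[0,0,0],[0,0,0],1],
])

```text
time: 5.3
ee_pos: [381.6, 144.9, 162.7]
eef_rot: [0.054, 2.932, -0.004]
wrist_force: [-0.2, 0.0, 0.6]
gripper_width: 0.4
grip_force: 0.0
```

```bash
python3 -c "
from h import *
np.save('p.npy',[499.7,131,-0.04])
plan(face(75,-38,60),12)
c=snap('wrist','w3.png')
p=np.load('p.npy')
print(proj(c,w(p,[face(78,0,4,2.2),face(93.5,66,0,2.2),face(51.6,-36,-2.5)])))"
```

```text
t 5.3 F [-0.2  0.   0.6] tip now(box) [-113.3    9.3  138.3]
turn units [ 0.02 -0.    0.03] shift units [-3.44 -2.36  1.25]
[[246.21694445 485.24826207]
 [345.7769008  518.10481767]
 [203.4742606  303.90527873]]
```

View pics/w3.png

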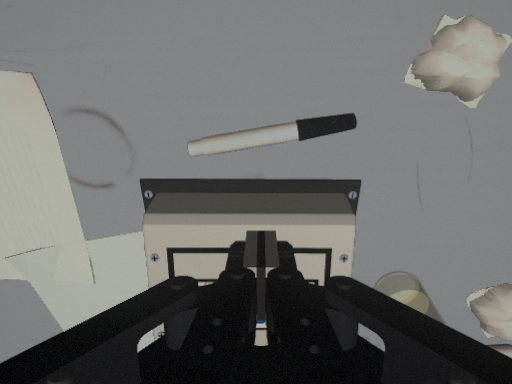

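```bash
python3 -c "
from h import *
plan(face(72,-36,12),12)"
```

```text
t 5.35 F [-0.2 -1.  -0.1] tip now(box) [-113.3    9.2  138.3]
turn units [ 0.02 -0.    0.03] shift units [-3.59 -2.26  3.65]
```

Request:
drive_tool([
  [[-0.9,-0.56,0.5],[0,0,0],1],
  [[-0.9,-0.56,0.5],[0,0,0],1],
  [[-0.9,-0.56,0.5],[0,0,0],1],
  [[-0.9,-0.56,0.5],[0,0,0],1],
  [[0,0,0.8],[0,0,0],1],
])

```text
time: 5.85
ee_pos: [464.6, 95.9, 123.4]
eef_rot: [0.057, 2.928, -0.004]
wrist_force: [-0.3, 0.7, 0.3]
gripper_width: -0.1
grip_force: 0.0
```

Request:
drive_tool([
  [[0,0,0.8],[0,0,0],1],
  [[0,0,0.2],[0,0,0],1],
  [[0,0,0.2],[0,0,0],1],
  [[0,0,0.2],[0,0,0],1],
  [[0,0,0],[0,0,0],1],
])

```text
time: 6.35
ee_pos: [467.8, 97.3, 96.2]
eef_rot: [0.054, 2.931, -0.003]
wrist_force: [-0.1, 0.4, 0.2]
gripper_width: -0.5
grip_force: 0.0
```

```bash
python3 -c "
from h import *
plan(face(72,-36,-7),12)"
```

```text
t 6.35 F [-0.1  0.4  0.2] tip now(box) [-25.3 -34.9  71.8]
turn units [0.03 0.01 0.03] shift units [ 0.02 -0.05  0.43]
```

Request:
drive_tool([
  [[0,-0.05,0.15],[0,0,0],1],
  [[0,0,0.15],[0,0,0],1],
  [[0,0,0.12],[0,0,0],1],
  [[0,0,0],[0,0,0],1],
])

```text
time: 6.75
ee_pos: [469.4, 96.3, 87.8]
eef_rot: [0.054, 2.931, -0.003]
wrist_force: [0.1, -0.3, -0.2]
gripper_width: 0.1
grip_force: 0.0
```

Request:
drive_tool([
  [[-0.2,0,0],[0,0,0],1],
  [[-0.2,0,0],[0,0,0],1],
  [[-0.2,0,0],[0,0,0],1],
])

```text
time: 7.05
ee_pos: [478.2, 96.1, 90.4]
eef_rot: [0.053, 2.938, -0.004]
wrist_force: [-26.8, -0.9, 29.5]
gripper_width: -0.3
grip_force: 19.0
```

Request:
drive_tool([
  [[0.4,0,-0.1],[0,0,0],1],
  [[0.4,0,0.1],[0,0,0],1],
  [[0,0,0],[0,0,0],1],
])

```text
time: 7.35
ee_pos: [464.8, 96.5, 86.8]
eef_rot: [0.054, 2.932, -0.003]
wrist_force: [-0.8, 0.5, 0.3]
gripper_width: -0.0
grip_force: 0.0
```

```bash
python3 -c "
from h import *
plan(face(72,-36,-11),12)
c=snap('wrist','w4.png')
cv2.imwrite('pics/w4.png',cv2.resize(c['frame'][90:384,60:452,::-1],(800,600)))"
```

```text
t 7.35 F [-0.8  0.5  0.3] tip now(box) [-28.3 -35.8  62.3]
turn units [0.03 0.   0.03] shift units [-0.22 -0.01  0.2 ]
```

View pics/w4.png

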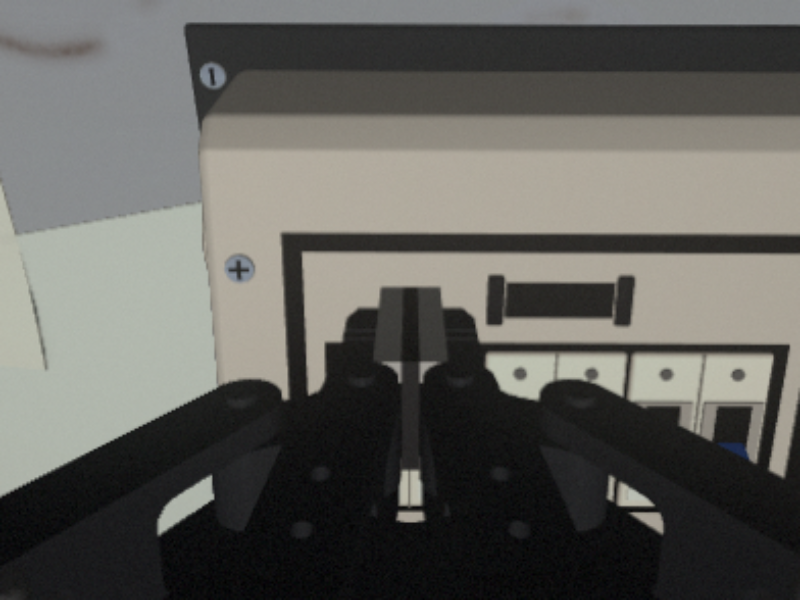

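Request:
drive_tool([
  [[-0.2,0,0.1],[0,0,0],1],
  [[0,0,0.1],[0,0,0],1],
  [[0,0,0.0],[0,0,0],1],
])

```text
time: 7.7
ee_pos: [470.7, 96.2, 83.8]
eef_rot: [0.054, 2.931, -0.003]
wrist_force: [-1.4, 0.6, -0.3]
gripper_width: -0.1
grip_force: 0.0
```

Request:
drive_tool([
  [[-0.15,0,0],[0,0,0],1],
  [[-0.15,0,0],[0,0,0],1],
])

```text
time: 7.9
ee_pos: [476.3, 96.0, 85.4]
eef_rot: [0.054, 2.931, -0.003]
wrist_force: [-4.4, -0.5, 1.8]
gripper_width: 0.1
grip_force: 1.7
```

```bash
python3 -c "
from h import *
plan(face(72,-36,-11),12)"
```

```text
t 7.9 F [-4.4 -0.5  1.8] tip now(box) [-16.8 -35.8  60.9]
turn units [0.03 0.01 0.03] shift units [ 0.33 -0.01  0.02]
```

Request:
drive_tool([
  [[-0.15,0,0],[0,0,0],1],
  [[-0.15,0,0],[0,0,0],1],
])

```text
time: 8.1
ee_pos: [482.1, 95.8, 86.7]
eef_rot: [0.054, 2.931, -0.003]
wrist_force: [-1.0, -0.9, 0.0]
gripper_width: -0.3
grip_force: 0.5
```

Moving freely; keep pushing.

Request:
drive_tool([
  [[-0.2,0,0],[0,0,0],1],
  [[-0.2,0,0],[0,0,0],1],
])

```text
time: 8.3
ee_pos: [490.6, 95.4, 88.5]
eef_rot: [0.054, 2.93, -0.003]
wrist_force: [-5.8, 0.3, -0.5]
gripper_width: 0.0
grip_force: 3.2
```

Request:
drive_tool([
  [[-0.2,0,0],[0,0,0],1],
  [[-0.1,0,0],[0,0,0],1],
])

```text
time: 8.5
ee_pos: [491.4, 95.5, 88.2]
eef_rot: [0.053, 2.943, -0.004]
wrist_force: [-24.3, -1.6, 12.6]
gripper_width: -0.1
grip_force: 13.5
```

Request:
drive_tool([
  [[0.4,0,0],[0,0,0],1],
  [[0.3,0,-0.5],[0,0,0],1],
  [[0.2,0,-1],[0,0,0],1],
  [[0.5,0,-1],[0,0,0],1],
  [[1,0,-1],[0,0,0],1],
])

```text
time: 9.0
ee_pos: [434.9, 97.3, 149.6]
eef_rot: [0.054, 2.927, -0.004]
wrist_force: [-0.7, -0.5, 0.3]
gripper_width: -0.1
grip_force: 0.0
```

Request:
drive_tool([
  [[1,0,-1],[0,0,0],1],
  [[1,0,-1],[0,0,0],1],
  [[0,0,-1],[0,0,0],1],
  [[0,0,-1],[0,0,0],1],
  [[0,0,0],[0,0,0],1],
])

```text
time: 9.5
ee_pos: [379.1, 99.4, 220.6]
eef_rot: [0.054, 2.924, -0.004]
wrist_force: [0.6, 0.5, -0.8]
gripper_width: -0.1
grip_force: 0.0
```

```bash
python3 - <<'E'
from h import *
p=np.load('p.npy')
for n in('scene','top'):
    c=ctrl.read_camera(n);f=c['frame'].astype(int)
    cv2.imwrite(f'pics/{n}5.png',c['frame'][:,:,::-1])
    for y in(36,0,-36):
        for nm,d in(('on',32.4),('off',51.6)):
            u,v=proj(c,w(p,face(d,y,-4)))[0]
            pt=f[int(round(v))-1:int(round(v))+2,int(round(u))-1:int(round(u))+2]
            print(n,y,nm,(round(u),round(v)),(pt[...,2]-pt[...,0]).mean().round(1))
s=cv2.imread('pics/scene5.png')[135:235,155:285];cv2.imwrite('pics/a5.png',cv2.resize(s,(700,540),interpolation=cv2.INTER_CUBIC))
plan(face(84,0,60,2.2),0)
E
```

```text
scene 36 on (218, 171) 27.3
scene 36 off (214, 175) -14.7
scene 0 on (227, 178) 17.1
scene 0 off (222, 182) -16.4
scene -36 on (235, 184) 8.7
scene -36 off (230, 189) -18.6
top 36 on (208, 203) 20.9
top 36 off (208, 210) -3.9
top 0 on (221, 204) 20.6
top 0 off (221, 210) -4.9
top -36 on (234, 204) 14.2
top -36 off (233, 211) -5.4
t 9.6 F [ 0.2 -0.5  0. ] tip now(box) [-114.6  -36.4  193.7]
turn units [0.02 2.43 0.03] shift units [-12.69   1.82   2.8 ]
```

View pics/a5.png

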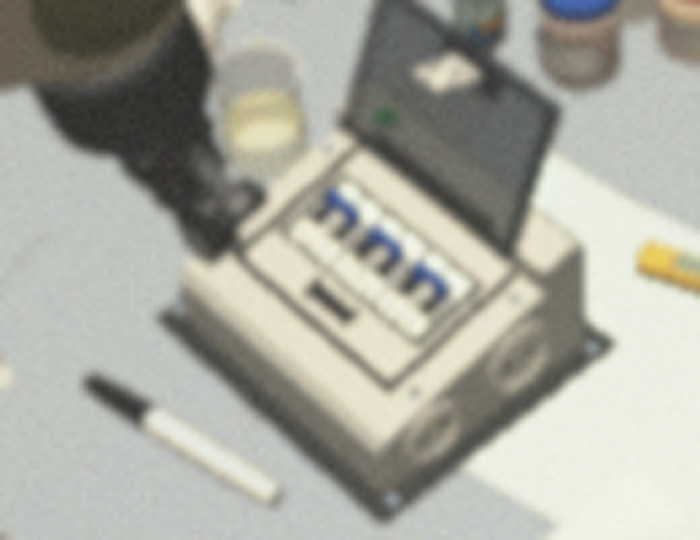

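```bash
python3 - <<'E'
from h import *
p=np.load('p.npy');s=ctrl.get_state();R=Ro.from_rotvec(s['eef_rot']).as_matrix()
c,q=np.cos(p[2]),np.sin(p[2])
t=s['ee_pos']+25*R[:,2]-[p[0],p[1],0];b=np.array([c*t[0]+q*t[1],-q*t[0]+c*t[1],t[2]])-H
print('S,y,N',b@S,b[1],b@N)
for a in(1.9,1.57,1.4,1.2,1.0,.8,.6,.4,.2,.1,0):
    k=face(86,0,4,a)-H;print(a,(k@S-11).round(1),(k@N).round(1))
E
```

```text
S,y,N 133.47635914001756 -36.37974795170137 139.52262866179242
1.9 -42.6 80.1
1.57 -14.9 86.0
1.4 -0.3 85.4
1.2 16.4 81.6
1.0 32.1 74.5
0.8 46.0 64.5
0.6 57.7 51.9
0.4 66.7 37.2
0.2 72.5 21.0
0.1 74.2 12.6
0 75.0 4.0
```

Request:
drive_tool([
  [[-0.98,0.17,0],[0,0,0],1],
  [[-0.98,0.17,0],[0,0,0],1],
  [[-0.98,0.17,0],[0,0,0],1],
  [[-0.98,0.17,0],[0,0,0],1],
  [[-0.98,0.17,0],[0,0,0],1],
])

```text
time: 10.1
ee_pos: [475.5, 113.0, 237.3]
eef_rot: [0.054, 2.932, -0.003]
wrist_force: [-0.4, -0.2, 0.5]
gripper_width: -0.0
grip_force: 0.0
```

Request:
drive_tool([
  [[-1,0.17,0],[0,0,0],1],
  [[-1,0.17,0],[0,0,0],1],
  [[-1,0.17,0],[0,0,0],1],
  [[-1,0.17,0],[0,0,0],1],
  [[-1,0.17,0],[0,0,0],1],
])

```text
time: 10.6
ee_pos: [574.0, 126.3, 257.9]
eef_rot: [0.054, 2.933, -0.004]
wrist_force: [-0.2, 0.0, 0.2]
gripper_width: 0.3
grip_force: 0.0
```

Request:
drive_tool([
  [[-1,0.1,0],[0,0,0],1],
  [[0,0,0],[0,0,0],1],
  [[0,0,0],[0,0,0],1],
])

```text
time: 10.9
ee_pos: [592.4, 127.4, 262.0]
eef_rot: [0.054, 2.933, -0.004]
wrist_force: [-0.4, 0.2, 0.0]
gripper_width: 0.0
grip_force: 0.0
```

```bash
cat > sn.py <<'E'
from h import *
p=np.load('p.npy');s=ctrl.get_state();R=Ro.from_rotvec(s['eef_rot']).as_matrix()
c,q=np.cos(p[2]),np.sin(p[2])
t=s['ee_pos']+25*R[:,2]-[p[0],p[1],0];b=np.array([c*t[0]+q*t[1],-q*t[0]+c*t[1],t[2]])-H
print('t',s['time'],'S,y,N',(b@S).round(1),b[1].round(1),(b@N).round(1),s['wrist_force'].round(1))
E
python3 sn.py
```

```text
t 10.9 S,y,N -83.5 0.2 138.2 [-0.4  0.2  0. ]
```

Request:
drive_tool([
  [[0,0,0.8],[0,0,0],1],
  [[0,0,0.8],[0,0,0],1],
  [[0,0,0.8],[0,0,0],1],
  [[0,0,0.8],[0,0,0],1],
  [[0,0,0.8],[0,0,0],1],
])

```text
time: 11.4
ee_pos: [608.5, 127.0, 184.2]
eef_rot: [0.054, 2.932, -0.003]
wrist_force: [-0.5, -0.3, 0.1]
gripper_width: -0.3
grip_force: 0.0
```

Request:
drive_tool([
  [[0.4,0,0],[0,0,0],1],
  [[0.4,0,0],[0,0,0],1],
  [[0.4,0,-0.1],[0,0,0],1],
  [[0.4,0,-0.2],[0,0,0],1],
  [[0.4,0,-0.2],[0,0,0],1],
])

```text
time: 11.9
ee_pos: [567.6, 128.6, 187.7]
eef_rot: [0.054, 2.929, -0.003]
wrist_force: [0.2, 0.0, 0.2]
gripper_width: 0.1
grip_force: 0.6
```

```bash
python3 sn.py
```

```text
t 11.9 S,y,N -43.8 0.4 70.7 [0.2 0.  0.2]
```

Request:
drive_tool([
  [[0.48,0,-0.15],[0,0,0],1],
  [[0.48,0,-0.15],[0,0,0],1],
  [[0.48,0,-0.15],[0,0,0],1],
  [[0.4,0,0],[0,0,0],1],
  [[0.4,0,0],[0,0,0],1],
])

```text
time: 12.4
ee_pos: [522.0, 130.2, 186.0]
eef_rot: [0.054, 2.93, -0.003]
wrist_force: [2.0, 0.3, -0.9]
gripper_width: -0.1
grip_force: 0.7
```

```bash
python3 sn.py
```

```text
t 12.4 S,y,N 1.1 0.1 78.5 [ 2.   0.3 -0.9]
```

Request:
drive_tool([
  [[0.4,0,0],[0,0,0],1],
  [[0.4,0,0.05],[0,0,0],1],
  [[0.4,0,0.15],[0,0,0],1],
  [[0.4,0,0.2],[0,0,0],1],
  [[0.35,0,0.25],[0,0,0],1],
])

```text
time: 12.9
ee_pos: [486.6, 131.5, 164.8]
eef_rot: [0.054, 2.931, -0.003]
wrist_force: [0.8, 0.5, 2.0]
gripper_width: 0.0
grip_force: 0.9
```

```bash
python3 sn.py
```

```text
t 12.9 S,y,N 40.3 0.1 65.2 [0.8 0.5 2. ]
```

Request:
drive_tool([
  [[0.3,0,0.25],[0,0,0],1],
  [[0.3,0,0.3],[0,0,0],1],
  [[0.25,0,0.35],[0,0,0],1],
  [[0.2,0,0.4],[0,0,0],1],
  [[0.2,0,0.4],[0,0,0],1],
])

```text
time: 13.4
ee_pos: [469.6, 132.2, 125.9]
eef_rot: [0.054, 2.931, -0.003]
wrist_force: [-0.3, 0.2, 2.0]
gripper_width: -0.2
grip_force: 1.1
```

```bash
python3 sn.py
```

```text
t 13.4 S,y,N 64.9 0.1 30.6 [-0.3  0.2  2. ]
```

Request:
drive_tool([
  [[0.15,0,0.35],[0,0,0],1],
  [[0.1,0,0.35],[0,0,0],1],
  [[0.1,0,0.25],[0,0,0],1],
  [[0.05,0,0.15],[0,0,0],1],
  [[0,0,0.05],[0,0,0],1],
])

```text
time: 13.9
ee_pos: [466.8, 132.3, 102.3]
eef_rot: [0.054, 2.931, -0.004]
wrist_force: [0.4, -0.5, 1.7]
gripper_width: 0.2
grip_force: 0.9
```

```bash
python3 sn.py
```

```text
t 13.9 S,y,N 72.6 0.1 8.1 [ 0.4 -0.5  1.7]
```

Request:
drive_tool([
  [[0.05,0,0.2],[0,0,0],1],
  [[0,0,0.1],[0,0,0],1],
  [[0,0,0.1],[0,0,0],1],
  [[0,0,0.05],[0,0,0],1],
  [[0,0,0],[0,0,0],1],
])

```text
time: 14.4
ee_pos: [467.8, 132.3, 93.5]
eef_rot: [0.054, 2.931, -0.003]
wrist_force: [0.3, -0.1, 2.2]
gripper_width: -0.2
grip_force: 1.1
```

Request:
drive_tool([
  [[0,0,0.08],[0,0,0],1],
  [[0,0,0],[0,0,0],1],
])

```text
time: 14.6
ee_pos: [468.1, 132.4, 92.7]
eef_rot: [0.054, 2.93, -0.004]
wrist_force: [-4.9, -0.5, 11.8]
gripper_width: 0.2
grip_force: 6.1
```

Request:
drive_tool([
  [[0,0,0.08],[0,0,0],1],
  [[0,0,0],[0,0,0],1],
])

```text
time: 14.8
ee_pos: [468.2, 132.4, 92.2]
eef_rot: [0.053, 2.929, -0.004]
wrist_force: [-11.5, -1.6, 27.5]
gripper_width: -0.0
grip_force: 14.9
```

At the stop. Release straight up, and check the flap.

Request:
drive_tool([
  [[0,0,-0.2],[0,0,0],1],
  [[0,0,-0.2],[0,0,0],1],
  [[0,0,-0.2],[0,0,0],1],
  [[0,0,0],[0,0,0],1],
])

```text
time: 15.2
ee_pos: [465.8, 132.4, 102.4]
eef_rot: [0.054, 2.931, -0.003]
wrist_force: [-0.8, 0.5, -0.2]
gripper_width: -0.1
grip_force: 0.0
```

Request:
drive_tool([
  [[0,0,-1],[0,0,0],1],
  [[0.5,0,-1],[0,0,0],1],
  [[1,0,-1],[0,0,0],1],
  [[1,0,-1],[0,0,0],1],
  [[1,0,-1],[0,0,0],1],
])

```text
time: 15.7
ee_pos: [375.5, 135.5, 185.5]
eef_rot: [0.054, 2.932, -0.004]
wrist_force: [0.6, -0.7, -0.0]
gripper_width: -0.2
grip_force: 0.0
```

Request:
drive_tool([
  [[1,0,0],[0,0,0],1],
  [[1,0,0],[0,0,0],1],
  [[0,0,0],[0,0,0],1],
  [[0,0,0],[0,0,0],1],
  [[0,0,0],[0,0,0],1],
])

```text
time: 16.2
ee_pos: [338.6, 137.0, 177.1]
eef_rot: [0.054, 2.93, -0.003]
wrist_force: [0.3, 0.5, -0.4]
gripper_width: 0.1
grip_force: 0.0
```

```bash
python3 - <<'E'
from h import *
p=np.load('p.npy')
for n in('scene','top'):
    c=ctrl.read_camera(n)['frame'].astype(int);cam=ctrl.read_camera(n)
    o=cv2.imread(f'pics/{n[0]}1.png')[:,:,::-1].astype(int);m=cv2.imread(f'pics/{n}5.png')[:,:,::-1].astype(int)
    for nm,P in(('deck',face(75,45,4)),('deck-',face(75,-45,4)),('pad',face(78,0,4)),('lev',face(32.4,-36,-4)),('openflap',face(60,-30,0,2.2)),('openflap+',face(60,30,0,2.2))):
        u,v=proj(cam,w(p,P))[0].round().astype(int);g=lambda f:f[v-1:v+2,u-1:u+2].mean((0,1)).round().astype(int)
        print(n,nm,'shut',g(o),'open',g(m),'now',g(c))
    d=np.abs(c-o).sum(2)>90;k=[(cv2.boundingRect(x),cv2.contourArea(x)) for x in cv2.findContours(d.astype(np.uint8),0,2)[0] if cv2.contourArea(x)>8];print(k)
E
python3 sn.py
```

```text
scene deck shut [97 98 94] open [175 169 152] now [96 97 93]
scene deck- shut [122 121 115] open [222 216 196] now [121 120 113]
scene pad shut [77 77 73] open [159 154 139] now [75 74 71]
scene lev shut [130 133 125] open [198 206 207] now [112 118 118]
scene openflap shut [193 196 190] open [ 99 102 100] now [192 196 190]
scene openflap+ shut [190 192 183] open [160 157 144] now [190 192 184]
[((101, 363, 16, 6), 19.0), ((105, 349, 18, 14), 31.5), ((136, 336, 7, 10), 15.0), ((0, 329, 6, 11), 24.0), ((0, 323, 81, 59), 1473.5), ((83, 317, 36, 41), 421.0), ((8, 306, 47, 46), 1054.0), ((114, 282, 32, 57), 866.0), ((21, 282, 12, 16), 52.0), ((32, 258, 43, 45), 1034.5), ((53, 235, 24, 27), 111.5), ((0, 146, 51, 129), 3091.5), ((34, 129, 8, 7), 11.0), ((14, 119, 14, 22), 94.0), ((0, 119, 10, 20), 74.0), ((98, 116, 20, 17), 130.0), ((8, 114, 7, 8), 25.0), ((115, 102, 12, 4), 15.5), ((0, 33, 184, 164), 7132.0)]
top deck shut [72 74 69] open [139 138 124] now [72 73 69]
top deck- shut [74 75 71] open [141 139 125] now [74 76 72]
top pad shut [40 41 39] open [68 67 60] now [40 41 39]
top lev shut [76 79 77] open [105 113 119] now [66 71 74]
top openflap shut [129 138 129] open [44 46 46] now [129 138 130]
top openflap+ shut [ 98 102 101] open [47 50 50] now [ 99 103 102]
[((153, 379, 10, 3), 13.5), ((16, 374, 9, 10), 40.0), ((254, 366, 34, 18), 227.5), ((259, 358, 37, 16), 198.0), ((209, 333, 32, 51), 828.0), ((162, 332, 8, 21), 70.0), ((0, 332, 62, 52), 1734.5), ((172, 331, 10, 4), 19.0), ((211, 304, 17, 29), 121.5), ((172, 297, 10, 29), 121.0), ((177, 290, 40, 12), 288.5), ((167, 259, 69, 44), 743.0)]
t 16.4 S,y,N 183.1 -0.5 107.9 [-0.4 -0.6 -0.1]
```

Flap is shut and holding with nothing touching it, the lever moved, and no bystander shows a change; only the arm differs.

```bash
python3 -c "
from h import *
print(ctrl.sign_off())"
```

```text
the job is handed in; nothing more can be done
None
```

The job is handed in, though the verdict was not shown: the flap popped open, the off breaker (right-hand as the robot faces the box) was pushed to on, the other two stayed on, and the flap is shut and latched, with no bystander seen to move and about 16 s used.

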